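# Gauge the slot of a stop jig with spacer blocks

## Task

The slot between the cheek and the stop of the steel jig is being gauged with three aluminium spacer blocks: the thinnest is standing in it and is too loose, so lift it out and put it on the bench, well clear of the jig. Then find which of the other two just fits, meaning the thickest that will go in, and leave that one standing upright in the slot, in line with it, about midway along and fully down on the plate. The block you do not need stays on the bench, well clear of the jig.

Things in the scene. Friction and masses are not known exactly. Their poses are not given: they have to be found in the camera images.
- jig: Jig fixed on the bench: dark steel plate 90 (x) x 130 (y) x 8 mm; origin at the centre of its underside, slot floor (plate top) at z = 8 mm. The slot runs along x, 70 mm long, centred on x = 0, open at both ends and above. Its +y wall is the fixed cheek: inner face at y = +20 mm, 20 mm thick, top at z = 38 mm. The top 8 mm of both walls slope back by 6 mm as a lead-in.
- stop: Steel bar like the cheek, the slot's -y wall, clamped firmly on the plate, with a black clamp knob behind it. Origin on its inner face, midway along, at the plate's top; axes as the jig's. Slot width = 20 mm minus this origin's y in the jig's frame: it is either 30 or 40 mm. The block that just fits has 4 mm to spare.
- spacer_thin: Thinnest aluminium spacer, a solid block 16 mm thick (y), 50 mm wide (x), 80 mm tall (z), with a small dark hole mark low on each broad face; about 173 g. Origin at the centre of its underside. Grip it across the thickness near the top. It stands in the slot at the start. The bench is empty to 20 cm from the jig's centre on the jig's +y (left) side.
- spacer_medium: Middle aluminium spacer, a solid block 26 mm thick (y), 50 mm wide (x), 80 mm tall (z), with a small dark hole mark low on each broad face; about 281 g. Origin at the centre of its underside. Grip it across the thickness near the top. Stands on the bench on the -y side of the jig at the start.
- spacer_thick: Thickest aluminium spacer, a solid block 36 mm thick (y), 50 mm wide (x), 80 mm tall (z), with a small dark hole mark low on each broad face; about 389 g. Origin at the centre of its underside. Grip it across the thickness near the top. Stands on the bench on the -y side of the jig at the start. It does not go into the 30 mm slot.
Mind the look-alikes: they are no part of the job. Leave any blue look-alike of the spacer_medium alone.

How it is judged (in metres and radians):
At the end, for the whole second after the job is handed in: The middle block (30 mm slot) or the thickest (40 mm slot) stands in the slot within 10 degrees of upright and of the slot's line, within 5 mm of the plate and 20 mm of midway along; the other two lie or stand on the bench over 90 mm from the jig's centre; all at rest (horizontal distance between spacer_thin and jig above 0.09 m and height (world z) of spacer_thin between -0.01 and 0.04 m and linear speed of each of spacer_thin, spacer_medium, spacer_thick below 0.02 m/s and ((y of stop in the frame of jig above -0.015 m and z of spacer_medium in the frame of jig between 0.003 and 0.013 m and x of spacer_medium in the frame of jig between -0.02 and 0.02 m and y of spacer_medium in the frame of jig between -0.02 and 0.02 m and angle between spacer_medium's own z axis and vertical below 0.17 rad and angle between the x axis of spacer_medium and the x axis of jig, either way round below 0.2 rad and horizontal distance between spacer_thick and jig above 0.09 m and height (world z) of spacer_thick between -0.01 and 0.04 m) or (y of stop in the frame of jig below -0.015 m and z of spacer_thick in the frame of jig between 0.003 and 0.013 m and x of spacer_thick in the frame of jig between -0.02 and 0.02 m and y of spacer_thick in the frame of jig between -0.02 and 0.02 m and angle between spacer_thick's own z axis and vertical below 0.17 rad and angle between the x axis of spacer_thick and the x axis of jig, either way round below 0.2 rad and horizontal distance between spacer_medium and jig above 0.09 m and height (world z) of spacer_medium between -0.01 and 0.04 m))); the robot touches nothing.
It also fails if it takes over 70 s, if anything falls off the work surface, if the arm or the gripper's body presses on something with over 40 N, if the wrist force passes 120 N, or if a joint passes its speed limit or range.

## Robot

A 6-joint arm with a two-finger parallel gripper is mounted at the origin on a cart in front of the work surface, level with it; the furniture and walls round the work are solid. World frame = base frame: x ahead of the robot, y to its left, z up, the work surface at z = 0. Lengths are in mm, angles in degrees, forces in N, time in s.
With the tool pointing down it reaches from about 275 to 825 mm from the base axis. Payload 4.9 kg.
Tool frame: the origin (TCP) lies on the centre line of the jaws, within the pads' length; the fingertips stand 17 mm ahead of it and the grasp point (between the pads) lies 2 mm behind it; z points along the fingers, y is the line along which they close (so a half turn about z gives the same grasp; the last joint's range is limited). The gripper opens to 85 mm and grips with 20 to 120 N. Pads are 22 mm wide; open, the fingers measure 114 mm over their backs; the gripper's body (76 mm by 85 mm) begins 54 mm behind the grasp point. The pads swing forward as they close: fully open they stand 13 mm farther back than shut.
Start: joints at [-77.303, 18.69, -11.035, 60.275, 0, 82.311], TCP at [191.6, -515.566, 248.281] pointing down, gripper open.
Joint ranges: [-152.03, 152.03], [-55.5, 102.48], [-74.3, 77.21], [-110.64, 120.58], [-84.22, 78.4], [-180, 180]. Speed limits (degrees/s): [147.25, 147.25, 180, 180, 180, 180].

## Interface

Orientations are given as [roll, pitch, yaw] about the fixed x, y, z axes, in that order (R = Rz(yaw) Ry(pitch) Rx(roll)).
In Python, from cell import sensors, vision, order gives the robot as it stands.
- The arm moves only by the tool carry_out, never from a script. Its argument "series" is a list of rows, each a list of 5 numbers: the finger opening in cm, from 0 to 8.54, then the shift along the tool's x, y, z in cm, then the turn about the tool's z in degrees. In form: [[grip, dx, dy, dz, spin], ...]. A call has 1 to 12 rows; each row is the pose to reach, as a shift and turn from the pose commanded when the call began, along the tool's axes at that moment; what a row does not reach only later rows make up. A row lasts 1/12 s, in which the tool goes at most 41.7 mm and 7.16 degrees, less where a joint would pass 70% of its speed; a pose out of reach is approached as far as the arm can. A call with a gripper value outside its range is refused whole. The fingers move at their own pace and stop on an object; "squeeze" is the grip in N (left out, the last holds). Time passes only in rows, so rows that repeat a pose let the fingers close. It gives the time, the measured TCP pose, the force, the opening and the grip force at its end, in the units of the state.
- sensors.observe(): the state, without advancing time (a new reading comes with each control period).
- vision.snapshot(name): name is "side" or "top" or "wrist"; returns a dict with "image" (420x560x3 uint8, blue, green, red), "intrinsics" (3x3 intrinsics, pixels), "extrinsics" (4x4, takes a point from camera to world coordinates); the wrist camera has in their place "T_tool_cam" (4x4, takes a point from camera to tool coordinates, whose origin is the TCP and whose axes are the flange's). Camera axes: x right, y down, z forward; pixel columns grow to the right and rows downward; lengths in mm; the calibration is good to about 2 mm. A picture is of the moment at which its call begins: read the wrist's pose just before it. There is no depth.
- order.sign_off(): hands the job in; it is judged then, once.
The state is a dict: "time_s": time; "q": joint angles; "qd": joint speeds; "joint_torque": joint torques, N m; "ee_pos": TCP position; "ee_rot": TCP orientation; "wrist_force": force on the tool from outside, world axes, zero at the start; "torque": the same for the moment, N m; "grip_width": finger opening in mm; "finger_force": force on a finger pad.
Only numpy, scipy, OpenCV 4.12 (cv2) and the standard library are available. Lean on these libraries where they do the work, as an engineer would, in place of code of your own. Each camera call takes 0.05 s, during which the arm holds its last target. There are 200 camera calls.

## Working session

There is one attempt and no reset: what is moved stays moved. The work goes in short steps, Python scripts to look and compute and a tool call to move; the robot and the scene stay as the last step left them, time stands still between calls to the robot, and variables do not carry over. Pictures are saved under pics/ and viewed, at most 10 in all, crops included, and the job is handed in when it is done.

Besides the shell and the picture viewer there is one more tool, called after ">>>" as a command line: name --pt "numbers of a row" for each row, then --argument value for the rest. carry_out: Moves the arm, as the interface text tells. Its arguments: {"type":"object","properties":{"series":{"type":"array","items":{"type":"array","items":{"type":"number"}}},"squeeze":{"type":"number"}},"required":["series"]}

```bash
mkdir -p pics
cat > h.py <<'E'
import numpy as np, cv2
from cell import sensors, vision, order
def snap(n):
    s=sensors.observe(); d=vision.snapshot(n); return s,d
E
python3 - <<'E'
from h import *
import pickle
for n in("side","top"):
    s,d=snap(n); cv2.imwrite(f"pics/{n}0.png",d["image"]); pickle.dump((s,d),open(n+"0.pkl","wb"))
    print(n,d["intrinsics"],d["extrinsics"])
print(s)
E
```

```text
side [[433.72062554   0.         280.5294914 ]
 [  0.         433.72062554 201.44374349]
 [  0.           0.           1.        ]] [[ 9.44367267e-01 -2.36113864e-01  2.28955690e-01  3.27868977e+02]
 [-3.28280398e-01 -6.34242314e-01  6.99977620e-01 -7.00763721e+02]
 [-2.00610340e-02 -7.36197617e-01 -6.76469234e-01  6.09461306e+02]
 [ 0.00000000e+00  0.00000000e+00  0.00000000e+00  1.00000000e+00]]
top [[512.51385313   0.         271.10326219]
 [  0.         512.51385313 209.5134573 ]
 [  0.           0.           1.        ]] [[ 1.02055437e-02 -9.90117653e-01  1.39867367e-01  4.01738773e+02]
 [-9.99933456e-01 -1.08574587e-02 -3.89867184e-03 -1.24584241e+02]
 [ 5.37874797e-03 -1.39818271e-01 -9.90162573e-01  9.52574026e+02]
 [ 0.00000000e+00  0.00000000e+00  0.00000000e+00  1.00000000e+00]]
{'time_s': 0.05, 'q': array([-7.73028750e+01,  1.87321590e+01, -1.10907194e+01,  6.02735195e+01,
        3.83380845e-05,  8.23099725e+01]), 'qd': array([ 0.02592397, -0.05601037, -0.01272375, -0.04687104,  0.06598381,
       -0.02562244]), 'joint_torque': array([ 7.81718827e-04, -4.44643629e+01,  2.63322651e+01,  8.13539751e-03,
       -8.04384058e-05,  2.44463948e-06]), 'ee_pos': array([ 191.48334879, -515.02254713,  247.51050637]), 'ee_rot': array([-1.79904474e+02, -1.29373477e-02,  2.03871417e+01]), 'wrist_force': array([ 0.18189177, -0.13091723, -0.77605064]), 'torque': array([-0.04883509, -0.02278523,  0.04822874]), 'finger_force': 0.0, 'grip_width': 85.2651419909274}
```

View pics/side0.png

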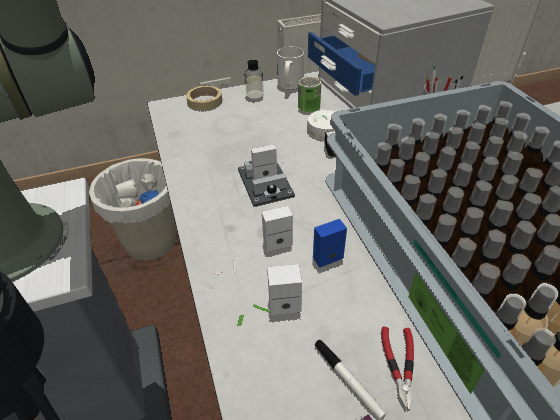

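View pics/top0.png

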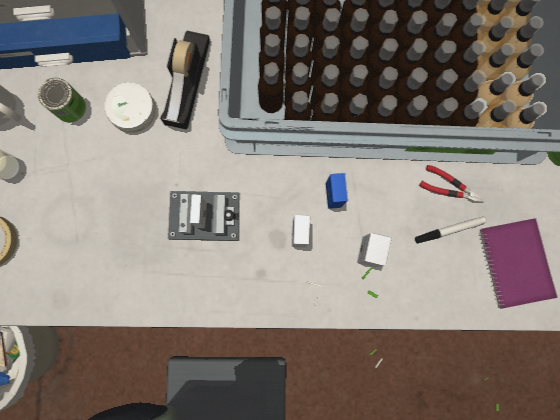

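The side view shows the jig with the thin block standing in it at about (265,170), two bare-metal blocks at (278,230) and (284,292), and a blue look-alike at (330,243). In the top view these are the jig (204,216), blocks (302,232) and (376,250), and the blue one (337,190). The bare-metal blocks are the spacers; the block at top (302,232) is narrower, so it is the medium one, and (376,250) is the thick one. I'll confirm this in an enlarged crop.

Run:
```python
from h import *
a=cv2.imread("pics/top0.png")[180:280,160:400]; cv2.imwrite("pics/topc.png",cv2.resize(a,(792,330),interpolation=cv2.INTER_CUBIC))
a=cv2.imread("pics/side0.png")[140:325,230:350]; cv2.imwrite("pics/sidec.png",cv2.resize(a,(384,592),interpolation=cv2.INTER_CUBIC))
```

```text
(no output)
```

View pics/topc.png

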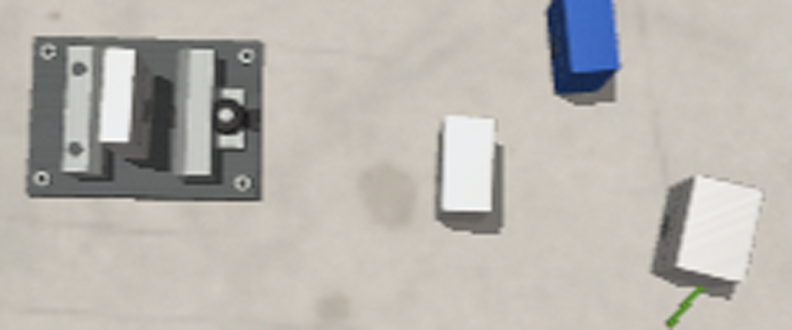

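View pics/sidec.png

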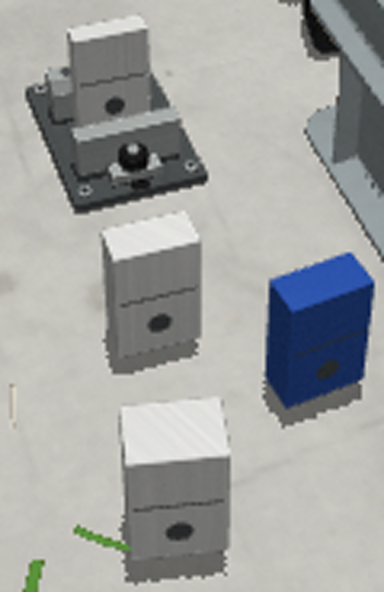

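In the crops, thin's top spans about (99–135, 48–143), medium's (442–496, 116–212) and thick's (675–763, 175–284). The thicknesses come to roughly 16, 26 and 36 mm, and the blue look-alike stands apart. The stop's inner top edge is at u≈181. Next I'll triangulate.

```bash
cat >> h.py <<'E'
def ray(d,uv):
    E=d["extrinsics"];v=np.linalg.inv(d["intrinsics"])@[uv[0],uv[1],1]; return E[:3,3],E[:3,:3]@v
def atz(d,uv,z):
    o,r=ray(d,uv); return o+r*(z-o[2])/r[2]
def tri(d1,p,d2,q):
    A=np.zeros((3,3));b=np.zeros(3)
    for d,x in((d1,p),(d2,q)):
        o,r=ray(d,x);r=r/np.linalg.norm(r);M=np.eye(3)-np.outer(r,r);A+=M;b+=M@o
    return np.linalg.solve(A,b)
E
python3 - <<'E'
from h import *
import pickle
np.set_printoptions(precision=1,suppress=True)
t=pickle.load(open("top0.pkl","rb"))[1];s=pickle.load(open("side0.pkl","rb"))[1]
T=lambda p:(160+p[0]/3.3,180+p[1]/3.3); S=lambda p:(230+p[0]/3.2,140+p[1]/3.2)
blk={"thin":([(106,48),(135,50),(128,143),(99,140)],[(142,16),(150,26),(74,42),(68,31)]),
"med":([(444,116),(496,118),(491,212),(442,209)],[(185,213),(200,243),(110,262),(102,231)]),
"thick":([(697,175),(763,191),(743,284),(675,263)],[(219,399),(229,457),(126,465),(121,405)])}
def info(P):
    c=P.mean(0);y=(P[0]-P[1]+P[3]-P[2])/2;x=(P[0]-P[3]+P[1]-P[2])/2
    print(c,"x len %.1f yaw %.1f; y len %.1f yaw %.1f"%(np.hypot(*x[:2]),np.degrees(np.arctan2(x[1],x[0])),np.hypot(*y[:2]),np.degrees(np.arctan2(-y[0],y[1]))))
for k,(a,b) in blk.items():
    P=np.array([tri(t,T(p),s,S(q)) for p,q in zip(a,b)]); print(k,"tri z",P[:,2]);info(P)
    info(np.array([atz(t,T(p),88 if k=="thin" else 80) for p in a]))
print("jig");J=np.array([atz(t,T(p),8) for p in [(36,38),(264,42),(262,200),(28,196)]]);info(J)
c=J.mean(0);yw=(J[0]-J[1]+J[3]-J[2]);yw/=np.linalg.norm(yw)
for p in [(67,110),(94,110),(181,115),(214,115)]: print("walltop y",(atz(t,T(p),38)-c)@yw)
E
```

```text
thin tri z [87.5 89.9 88.5 86.6]
[524.1   0.7  88.1] x len 48.9 yaw -2.9; y len 15.4 yaw -2.9
[523.7   0.8  88. ] x len 48.3 yaw -2.5; y len 15.0 yaw -4.3
med tri z [78.2 80.  80.3 79.7]
[ 490.6 -181.    79.6] x len 49.1 yaw -2.1; y len 26.1 yaw -3.6
[ 490.9 -181.    80. ] x len 48.7 yaw -2.0; y len 26.2 yaw -2.2
thick tri z [79.5 79.6 80.7 80.2]
[ 458.6 -310.7   80. ] x len 48.2 yaw -14.3; y len 35.5 yaw -14.3
[ 458.9 -310.8   80. ] x len 48.2 yaw -14.1; y len 35.6 yaw -14.9
jig
[521.8  -5.2   8. ] x len 89.6 yaw -0.2; y len 129.9 yaw -0.4
walltop y 40.20400849172781
walltop y 25.50315268283524
walltop y -21.97186116822001
walltop y -39.94557661042398
```

Findings:
- The cheek's flat top runs from 26 to 40 mm and the stop's outer edge is at −40 mm, so the slot is 40 mm wide and the thick block should fit.
- The triangulated heights match the text.
- Turning to yaw ≈177° keeps joint 6 in range.

I'll add a move helper and start.

```bash
cat >> h.py <<'E'
from scipy.spatial.transform import Rotation as Ro
def go(x,y,z,yaw):
    s=sensors.observe();R=Ro.from_euler("xyz",s["ee_rot"],degrees=True).as_matrix()
    print("t%.2f"%s["time_s"],s["ee_pos"].round(1),s["ee_rot"].round(1),"w%.1f f%.1f"%(s["grip_width"],s["finger_force"]),s["wrist_force"].round(1))
    sp=(s["ee_rot"][2]-yaw+180)%360-180
    print("cm",(R.T@(np.array([x,y,z])-s["ee_pos"])/10).round(2),"spin %.1f"%sp)
E
python3 -c "
from h import *
go(524,1,200,177)
import pickle
t=pickle.load(open('top0.pkl','rb'))[1];s=pickle.load(open('side0.pkl','rb'))[1]
print(tri(t,(160+226/3.3,180+114/3.3),s,(230+133/3.2,140+150/3.2)))
"
```

```text
t0.10 [ 191.5 -515.1  247.6] [-179.9   -0.    20.4] w85.6 f0.0 [0.2 0.  0.9]
cm [ 49.15 -36.78   4.82] spin -156.6
[522.08813169 -50.78635382  27.98626586]
```

>>> carry_out --pt "8 49.1 -36.8 4.8 -156.6" --pt "8 49.1 -36.8 4.8 -156.6" --pt "8 49.1 -36.8 4.8 -156.6" --pt "8 49.1 -36.8 4.8 -156.6" --pt "8 49.1 -36.8 4.8 -156.6" --pt "8 49.1 -36.8 4.8 -156.6" --pt "8 49.1 -36.8 4.8 -156.6" --pt "8 49.1 -36.8 4.8 -156.6" --pt "8 49.1 -36.8 4.8 -156.6" --pt "8 49.1 -36.8 4.8 -156.6" --pt "8 49.1 -36.8 4.8 -156.6" --pt "8 49.1 -36.8 4.8 -156.6"

```text
time_s: 1.1
ee_pos: [461.8, -94.3, 209.0]
ee_rot: [-180.0, -0.0, 106.7]
wrist_force: [0.5, -0.6, 0.1]
grip_width: 79.9
finger_force: 0.0
```

```bash
python3 -c "
from h import *
go(524,1,200,177)"
```

```text
t1.10 [461.8 -94.3 209. ] [-180.    -0.   106.7] w79.9 f0.0 [ 0.5 -0.6  0.1]
cm [7.35 8.69 0.9 ] spin -70.3
```

>>> carry_out --pt "8 7.3 8.7 0.9 -70.3" --pt "8 7.3 8.7 0.9 -70.3" --pt "8 7.3 8.7 0.9 -70.3" --pt "8 7.3 8.7 0.9 -70.3" --pt "8 7.3 8.7 0.9 -70.3" --pt "8 7.3 8.7 0.9 -70.3" --pt "8 7.3 8.7 0.9 -70.3" --pt "8 7.3 8.7 0.9 -70.3" --pt "8 7.3 8.7 0.9 -70.3" --pt "8 7.3 8.7 0.9 -70.3" --pt "8 7.3 8.7 0.9 -70.3" --pt "8 7.3 8.7 0.9 -70.3"

```text
time_s: 2.1
ee_pos: [524.1, -1.8, 200.0]
ee_rot: [180.0, -0.0, 176.5]
wrist_force: [0.5, 0.3, 0.1]
grip_width: 80.1
finger_force: 0.0
```

```bash
python3 -c "
from h import *
np.set_printoptions(precision=2,suppress=True)
go(524,1,68,177)
import pickle
s,d=snap('wrist');pickle.dump((s,d),open('w1.pkl','wb'));cv2.imwrite('pics/w1.png',d['image']);print(d['T_tool_cam'],d['intrinsics'])"
```

```text
t2.10 [524.1  -1.8 200. ] [180.   -0.  176.5] w80.1 f0.0 [0.5 0.3 0.1]
cm [ 0.02  0.28 13.2 ] spin -0.5
[[   0.     -0.96   -0.27   69.  ]
 [   1.      0.      0.     -0.56]
 [  -0.     -0.27    0.96 -126.18]
 [   0.      0.      0.      1.  ]] [[298.38   0.   278.15]
 [  0.   298.38 208.2 ]
 [  0.     0.     1.  ]]
```

View pics/w1.png

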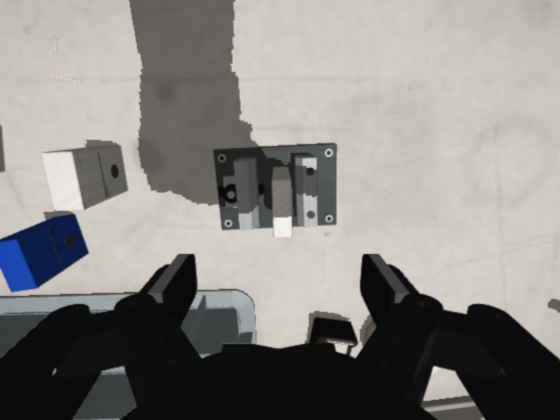

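The wrist view shows the thin block's top at (282,227), centred between the jaws. The stop-to-cheek gap of about 38 px, against about 120 px for the 130 mm plate, confirms the 40 mm slot. I'll descend and grip.

>>> carry_out --pt "8 0 0.28 4 -0.5" --pt "8 0 0.28 8 -0.5" --pt "8 0 0.28 11 -0.5" --pt "8 0 0.28 13.2 -0.5" --pt "8 0 0.28 13.2 -0.5" --pt "1 0 0.28 13.2 -0.5" --pt "1 0 0.28 13.2 -0.5" --pt "1 0 0.28 13.2 -0.5" --pt "1 0 0.28 13.2 -0.5" --pt "1 0 0.28 13.2 -0.5" --pt "1 0 0.28 13.2 -0.5" --pt "1 0 0.28 13.2 -0.5" --squeeze 40

```text
time_s: 3.15
ee_pos: [525.6, 0.8, 69.6]
ee_rot: [-180.0, 0.2, 177.1]
wrist_force: [-1.0, -0.4, 7.1]
grip_width: 15.5
finger_force: 40.0
```

```bash
python3 -c "
from h import *
go(524,1,190,177);go(524,135,180,177);go(524,135,62,177)"
```

```text
t3.15 [525.6   0.8  69.6] [-180.     0.2  177.1] w15.5 f40.0 [-1.  -0.4  7.1]
cm [ 1.300e-01  1.000e-02 -1.204e+01] spin 0.1
t3.15 [525.6   0.8  69.6] [-180.     0.2  177.1] w15.5 f40.0 [-1.  -0.4  7.1]
cm [  0.8   13.39 -11.04] spin 0.1
t3.15 [525.6   0.8  69.6] [-180.     0.2  177.1] w15.5 f40.0 [-1.  -0.4  7.1]
cm [ 0.83 13.39  0.76] spin 0.1
```

Gripped: 15.5 mm opening, 40 N. I'll lift the block and carry it to +y.

>>> carry_out --pt "1 0 0 -1 0" --pt "1 0 0 -4 0" --pt "1 0 0 -8 0" --pt "1 0 2 -10 0" --pt "1 0.3 5 -10 0" --pt "1 0.8 9 -10 0" --pt "1 0.8 12 -10 0" --pt "1 0.8 13.4 -8 0" --pt "1 0.8 13.4 -4.5 0" --pt "1 0.8 13.4 -2 0" --pt "1 0.8 13.4 0 0" --pt "1 0.8 13.4 0.5 0"

```text
time_s: 4.15
ee_pos: [520.7, 135.3, 61.6]
ee_rot: [-180.0, -0.3, 177.2]
wrist_force: [-13.8, -0.7, 36.0]
grip_width: 15.5
finger_force: 44.6
```

```bash
python3 -c "
from h import *
go(524,135,61.5,177)"
```

```text
t4.15 [520.7 135.3  61.6] [-180.    -0.3  177.2] w15.5 f44.6 [-13.8  -0.7  36. ]
cm [-0.33 -0.01  0.01] spin 0.2
```

The block is on the bench with 36 N of contact. I'll ease off slightly, release and retreat.

>>> carry_out --pt "1 0 0 -0.2 0" --pt "1 0 0 -0.2 0" --pt "5 0 0 -0.2 0" --pt "6 0 0 -0.2 0" --pt "6 0 0 -0.2 0" --pt "6 0 0 -2 0" --pt "6 0 0 -5 0" --pt "6 0 0 -9 0" --pt "8 0 0 -13 0"

```text
time_s: 4.9
ee_pos: [522.3, 135.0, 194.4]
ee_rot: [-180.0, -0.1, 177.1]
wrist_force: [1.5, 0.2, -0.2]
grip_width: 70.8
finger_force: 0.0
```

```bash
python3 -c "
from h import *
go(459,-311,190,165.5)"
```

```text
t4.90 [522.3 135.  194.4] [-1.800e+02 -1.000e-01  1.771e+02] w70.8 f0.0 [ 1.5  0.2 -0.2]
cm [  4.08 -44.86   0.46] spin 11.6
```

>>> carry_out --pt "8 4.1 -44.9 0.4 11.6" --pt "8 4.1 -44.9 0.4 11.6" --pt "8 4.1 -44.9 0.4 11.6" --pt "8 4.1 -44.9 0.4 11.6" --pt "8 4.1 -44.9 0.4 11.6" --pt "8 4.1 -44.9 0.4 11.6" --pt "8 4.1 -44.9 0.4 11.6" --pt "8 4.1 -44.9 0.4 11.6" --pt "8 4.1 -44.9 0.4 11.6" --pt "8 4.1 -44.9 0.4 11.6" --pt "8 4.1 -44.9 0.4 11.6" --pt "8 4.1 -44.9 0.4 11.6"

```text
time_s: 5.9
ee_pos: [459.2, -317.9, 189.8]
ee_rot: [-179.8, 0.1, 165.1]
wrist_force: [-0.9, -0.7, -0.2]
grip_width: 79.6
finger_force: 0.0
```

>>> carry_out --pt "8 0 0 0 0" --pt "8 0 0 0 0"

```text
time_s: 6.07
ee_pos: [459.5, -310.8, 189.3]
ee_rot: [180.0, -0.0, 165.5]
wrist_force: [-0.3, -0.6, 0.6]
grip_width: 80.1
finger_force: 0.0
```

```bash
python3 -c "
from h import *
go(459,-311,62,165.5)
import pickle
s,d=snap('wrist');pickle.dump((s,d),open('w2.pkl','wb'));cv2.imwrite('pics/w2.png',d['image'])
s,d=snap('top');pickle.dump((s,d),open('top1.pkl','wb'));cv2.imwrite('pics/top1.png',cv2.resize(d['image'][170:290,100:260],(800,600),interpolation=cv2.INTER_CUBIC))"
```

```text
t6.07 [ 459.5 -310.8  189.3] [180.   -0.  165.5] w80.1 f0.0 [-0.3 -0.6  0.6]
cm [ 0.04 -0.04 12.73] spin 0.0
```

View pics/w2.png

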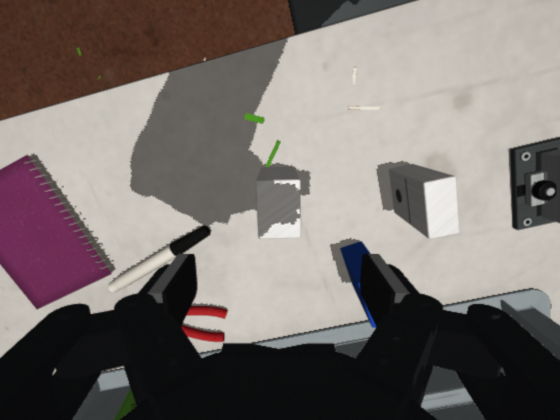

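View pics/top1.png

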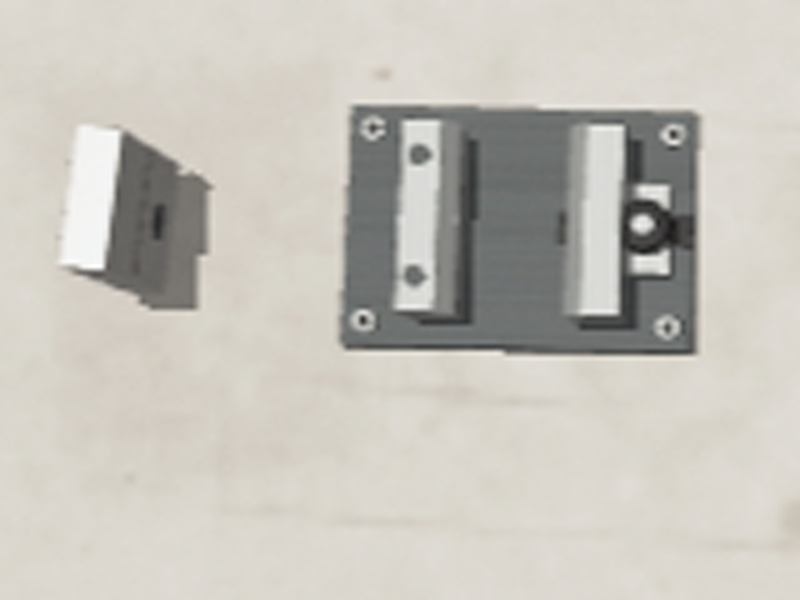

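The wrist view shows the thick block's top at (257–300, 183–238), centred between the jaws and aligned with the tool. The top crop shows the thin block standing clear on the bench and the empty slot, with flat-top inner edges at u≈441→434 (cheek) and 588→577 (stop). I'll compute the jig pose and grip the thick block.

Run:
```python
from h import *
import pickle
np.set_printoptions(precision=1,suppress=True)
t=pickle.load(open("top1.pkl","rb"))[1]
f=lambda p,z:atz(t,(100+p[0]/5,170+p[1]/5),z)
L=[]
for a,b in [((402,122),(393,309)),((441,122),(434,312)),((588,124),(577,315)),((626,124),(619,314))]:
    A,B=f(a,38),f(b,38);d=A-B;print(A,B,"yaw %.1f"%np.degrees(np.arctan2(d[1],d[0])));L.append((A+B)/2)
print("centre",np.mean(L,0))
P=np.array([f(p,8) for p in [(351,106),(700,113),(695,353),(342,347)]]);print(P,P.mean(0))
a=cv2.imread("pics/w1.png")[140:240,205:345];cv2.imwrite("pics/w1c.png",cv2.resize(a,(798,570),interpolation=cv2.INTER_CUBIC))
```

```text
[556.7  36.1  38. ] [488.8  36.9  38. ] yaw -0.7
[556.9  22.   38. ] [487.9  22.2  38. ] yaw -0.2
[556.7 -31.2  38. ] [487.4 -28.9  38. ] yaw -1.8
[556.9 -44.9  38. ] [487.9 -44.   38. ] yaw -0.8
centre [522.4  -4.   38. ]
[[567.7  60.6   8. ]
 [566.5 -69.8   8. ]
 [476.6 -69.7   8. ]
 [477.4  60.5   8. ]] [522.   -4.6   8. ]
```

View pics/w1c.png

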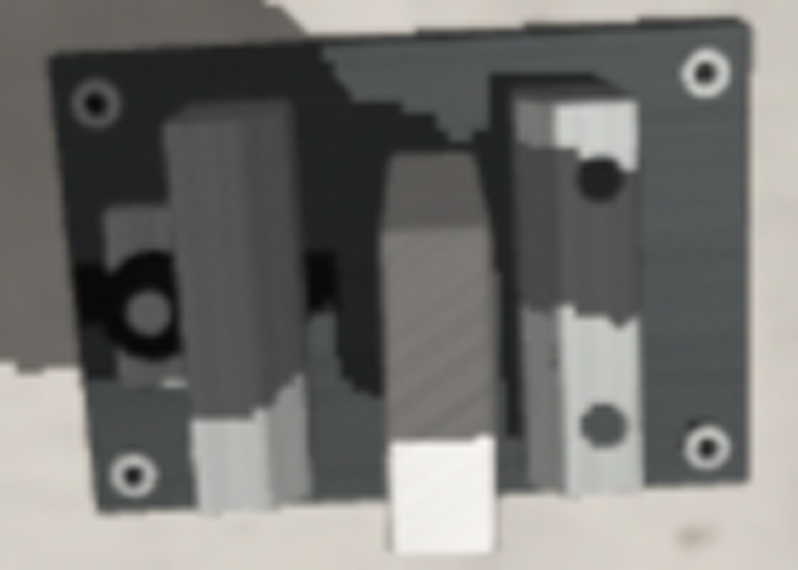

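>>> carry_out --pt "8 0 0 4 0" --pt "8 0 0 8 0" --pt "8 0 0 11 0" --pt "8 0 0 12.7 0" --pt "8 0 0 12.7 0" --pt "3 0 0 12.7 0" --pt "3 0 0 12.7 0" --pt "3 0 0 12.7 0" --pt "3 0 0 12.7 0" --pt "3 0 0 12.7 0" --pt "3 0 0 12.7 0" --pt "3 0 0 12.7 0" --squeeze 60

```text
time_s: 7.17
ee_pos: [461.1, -311.8, 64.4]
ee_rot: [-180.0, 0.2, 165.6]
wrist_force: [-0.0, 2.2, 5.1]
grip_width: 35.5
finger_force: 59.9
```

In the wrist crop, the stop's flat top runs from (165,122)/(197,509) on its outer edge to about (255,112)/(270,509). The cheek's flat top runs from (555,103)/(570,492) to (638,100)/(641,490). I'll cross-check the slot's centre line from these.

Run:
```python
from h import *
import pickle
np.set_printoptions(precision=1,suppress=True)
s,d=pickle.load(open("w1.pkl","rb"))
W=np.eye(4);W[:3,:3]=Ro.from_euler("xyz",s["ee_rot"],degrees=True).as_matrix();W[:3,3]=s["ee_pos"]
d["extrinsics"]=W@d["T_tool_cam"]
f=lambda p,z:atz(d,(205+p[0]/5.7,140+p[1]/5.7),z)
L=[]
for a,b in [((638,100),(641,490)),((555,103),(570,492)),((255,112),(270,509)),((165,122),(197,509))]:
    A,B=f(a,38),f(b,38);e=B-A;print(A,B,"yaw %.1f"%np.degrees(np.arctan2(e[1],e[0])));L.append((A+B)/2)
print(np.mean(L,0))
P=np.array([f(p,8) for p in [(50,57),(749,22),(749,482),(98,512)]]);print(P,P.mean(0))
go(461,-311.8,170,165.6);go(522,-4.5,175,179.5)
```

```text
[487.9  37.1  38. ] [557.2  35.8  38. ] yaw -1.1
[487.6  23.1  38. ] [556.8  23.1  38. ] yaw -0.0
[486.  -27.3  38. ] [556.7 -30.8  38. ] yaw -2.8
[486.7 -42.6  38. ] [555.9 -43.9  38. ] yaw -1.0
[521.9  -3.2  38. ]
[[476.9 -67.2   8. ]
 [478.4  61.4   8. ]
 [567.4  60.6   8. ]
 [565.8 -68.3   8. ]] [522.1  -3.4   8. ]
t7.17 [ 461.1 -311.8   64.4] [-180.     0.2  165.6] w35.5 f59.9 [-0.   2.2  5.1]
cm [ -0.   -0.  -10.6] spin -0.0
t7.17 [ 461.1 -311.8   64.4] [-180.     0.2  165.6] w35.5 f59.9 [-0.   2.2  5.1]
cm [  1.7  31.3 -11.1] spin -13.9
```

>>> carry_out --pt "3 0 0 -2 0" --pt "3 0 0 -6 0" --pt "3 0 0 -10 0" --pt "3 0 0 -12 0" --pt "3 0.2 3 -12 -3" --pt "3 0.4 7 -12 -6" --pt "3 0.7 11 -12 -10" --pt "3 1 15 -12 -13.7" --pt "3 1.2 19 -12 -13.7" --pt "3 1.4 23 -12 -13.7" --pt "3 1.6 27 -12 -13.7" --pt "3 1.6 29 -12 -13.7"

```text
time_s: 8.17
ee_pos: [516.4, -22.2, 182.7]
ee_rot: [179.9, 0.0, 179.4]
wrist_force: [-1.0, 0.0, -3.9]
grip_width: 35.4
finger_force: 61.5
```

>>> carry_out --pt "3 0 0 0 0" --pt "3 0 0 0 0"

```text
time_s: 8.33
ee_pos: [516.6, -25.3, 182.5]
ee_rot: [-180.0, -0.0, 179.4]
wrist_force: [-0.3, -0.8, -4.0]
grip_width: 35.1
finger_force: 61.5
```

```bash
python3 -c "
from h import *
go(523,-3.9,120,179.3)"
```

```text
t8.33 [516.6 -25.3 182.5] [-180.    -0.   179.4] w35.1 f61.5 [-0.3 -0.8 -4. ]
cm [-0.62  2.15  6.25] spin 0.1
```

>>> carry_out --pt "3 -0.6 2.1 0 0" --pt "3 -0.6 2.1 3 0" --pt "3 -0.6 2.1 6 0" --pt "3 -0.6 2.1 6.7 0" --pt "3 -0.6 2.1 6.7 0"

```text
time_s: 8.75
ee_pos: [520.4, -6.2, 113.2]
ee_rot: [180.0, -0.3, 179.1]
wrist_force: [0.5, -0.1, -4.7]
grip_width: 35.1
finger_force: 61.5
```

```bash
python3 -c "
from h import *
go(523,-3.9,96,179.3)
import pickle
s,d=snap('top');pickle.dump((s,d),open('top2.pkl','wb'))
s2,e=snap('side');pickle.dump((s2,e),open('side2.pkl','wb'))
cv2.imwrite('pics/s2.png',cv2.resize(e['image'][110:210,215:315],(600,600),interpolation=cv2.INTER_CUBIC))"
```

```text
t8.75 [520.4  -6.2 113.2] [180.   -0.3 179.1] w35.1 f61.5 [ 0.5 -0.1 -4.7]
cm [-0.26  0.23  1.72] spin -0.2
```

View pics/s2.png

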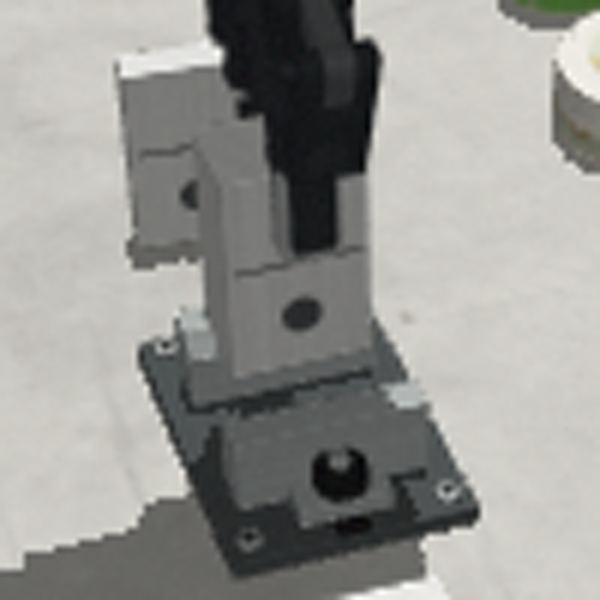

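The side crop shows the thick block hanging upright over the slot, with its bottom edge at about (235–370, 375), aligned with the walls. I'll trim y and enter the lead-in slowly.

>>> carry_out --pt "3 -0.2 0.1 0 -0.2" --pt "3 -0.2 0.1 0 -0.2"

```text
time_s: 9.02
ee_pos: [526.8, -5.0, 117.0]
ee_rot: [-180.0, 0.2, 179.4]
wrist_force: [0.4, -0.4, -4.2]
grip_width: 35.4
finger_force: 61.6
```

```bash
python3 -c "
from h import *
go(523,-3.8,96,179.3)"
```

```text
t9.02 [526.8  -5.  117. ] [-180.     0.2  179.4] w35.4 f61.6 [ 0.4 -0.4 -4.2]
cm [0.39 0.12 2.1 ] spin 0.1
```

>>> carry_out --pt "3 0.1 0.12 0.3 0.1" --pt "3 0.1 0.12 0.6 0.1" --pt "3 0.1 0.12 0.9 0.1" --pt "3 0.1 0.12 1.2 0.1" --pt "3 0.1 0.12 1.5 0.1" --pt "3 0.1 0.12 1.7 0.1" --pt "3 0.1 0.12 1.9 0.1" --pt "3 0.1 0.12 2.1 0.1" --pt "3 0.1 0.12 2.2 0.1" --pt "3 0.1 0.12 2.2 0.1"

```text
time_s: 9.85
ee_pos: [523.9, -3.3, 93.0]
ee_rot: [180.0, -0.0, 179.3]
wrist_force: [-0.0, -0.8, -4.9]
grip_width: 35.2
finger_force: 61.7
```

```bash
python3 -c "
from h import *
go(523,-3.8,73,179.3)"
```

```text
t9.85 [523.9  -3.3  93. ] [180.   -0.  179.3] w35.2 f61.7 [-0.  -0.8 -4.9]
cm [ 0.09 -0.05  2.  ] spin 0.0
```

>>> carry_out --pt "3 0 -0.05 0.2 0" --pt "3 0 -0.05 0.4 0" --pt "3 0 -0.05 0.6 0" --pt "3 0 -0.05 0.6 0"

```text
time_s: 10.18
ee_pos: [523.8, -3.8, 86.9]
ee_rot: [180.0, -0.0, 179.3]
wrist_force: [0.1, 0.7, -5.0]
grip_width: 35.3
finger_force: 61.7
```

No side force, so the block is entering the slot. Continuing down to about 73.

>>> carry_out --pt "3 0 0 0.2 0" --pt "3 0 0 0.4 0" --pt "3 0 0 0.6 0" --pt "3 0 0 0.8 0" --pt "3 0 0 1 0" --pt "3 0 0 1.2 0" --pt "3 0 0 1.3 0" --pt "3 0 0 1.4 0" --pt "3 0 0 1.45 0" --pt "3 0 0 1.45 0"

```text
time_s: 11.02
ee_pos: [524.0, -3.8, 72.7]
ee_rot: [180.0, -0.0, 179.3]
wrist_force: [-1.0, 1.0, -4.3]
grip_width: 35.1
finger_force: 61.7
```

>>> carry_out --pt "3 0 0 0.1 0" --pt "3 0 0 0.1 0" --pt "5.5 0 0 0 0" --pt "5.5 0 0 0 0" --pt "5.5 0 0 0 0" --pt "5.5 0 0 -1 0" --pt "5.5 0 0 -3 0" --pt "5.5 0 0 -6 0" --pt "5.5 0 0 -10 0" --pt "5.5 0 0 -14 0" --pt "5.5 0 0 -14 0" --pt "5.5 0 0 -14 0"

```text
time_s: 12.02
ee_pos: [526.1, -4.1, 216.3]
ee_rot: [-179.9, 0.4, 179.3]
wrist_force: [-0.1, 0.2, -0.4]
grip_width: 54.7
finger_force: 0.0
```

```bash
python3 -c "
from h import *
go(523,-3.8,73,179.3)
s2,e=snap('side')
cv2.imwrite('pics/s3.png',cv2.resize(e['image'][110:330,200:360],(436,600),interpolation=cv2.INTER_CUBIC))"
```

```text
t12.02 [526.1  -4.1 216.3] [-179.9    0.4  179.3] w54.7 f0.0 [-0.1  0.2 -0.4]
cm [ 0.41  0.04 14.33] spin 0.0
```

View pics/s3.png

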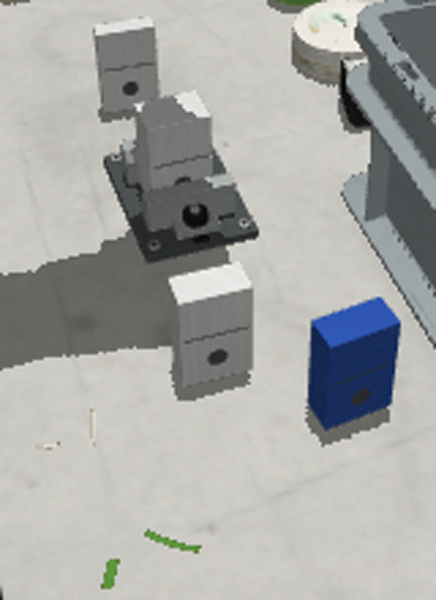

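The thick block stands upright and fully down in the slot at (175,140). Thin at (127,65) and medium at (212,330) stand clear on the bench, and the blue block is untouched. I'm handing in.

```bash
python3 -c "
from h import *
print(order.sign_off())"
```

```text
the job is handed in; nothing more can be done
None
```

The slot is 40 mm wide, so the thick spacer is the one that just fits. It stands upright in the slot near midway and fully down, the thin and medium spacers stand on the bench clear of the jig, and the job is handed in; the sign-off returned no verdict.

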